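Home the measuring machine from its sloping console

TASK

The measuring machine has to be homed from its sloping control console: first turn the black dial clockwise until its white pointer stands at the orange mark, then press the blue, the yellow and the green key fully down, one at a time and in that order, letting each spring back up before the next. Press no key before the dial is set, never press the red stop key, and leave the other things on the table where they are.

Things in the scene. Friction and masses are not known exactly. Their poses are not given: they have to be found in the camera images.
- console: Light grey sloping control console, 440 mm wide, fixed but placed and turned differently each time. Origin under its middle on the table; x points level away from the robot's side, y left, z up. Its face rises away from the robot at 27 degrees, so its normal leans 27 degrees back towards the robot. Dial at its left end; four keys in one level row, 62 mm apart, colours in a different order each time.
- display_edge (a point): Middle of the lower front edge of a grey display unit (255 mm wide, 30 mm thick, reaching 106 mm back) that overhangs the console behind the keys. The edge is level, 103 mm above the key tops and 22 mm further from the robot than their centres. It stops a gripper coming straight down on the keys: come along the face's normal, the gripper's wide side level. Axes as the console's.
- dial (a joint): Angle of the dial (rad): 0 when its white pointer line points at the orange mark, straight up the slope; negative when turned anticlockwise of that (to the left), seen looking at the face. It starts between -1.3 and -0.5, so it must be turned clockwise (growing value). Stops at -1.9 and +1.9; it stays where it is left; 0.04 N m turns it.
- dial_grip (a point): Centre of the dial's black grip bar, on the turning axis, 39 mm out from the face. Bar 66 mm long, 16 mm thick; its top is 9 mm further out than this point, the 72 mm round disc under it 25 mm nearer the face; a white line marks the pointing half of its top. Axes turn with the dial: x along the bar to the pointing end, y across the bar (grip along this), z out of the face, the turning axis.
- blue_top (a point): Centre of the top of the blue square push key, 44 x 44 mm, standing 18 mm out of the face when up. Axes: x up the slope, y level to the left, z out of the face (press against z). The point moves with the key.
- blue_key (a joint): Travel of the blue key (m): 0 up, 0.008 fully down. Spring: 1.5 N starts it, 5 N holds it fully down; it springs back when let go.
- yellow_top (a point): Centre of the top of the yellow square push key, 44 x 44 mm, standing 18 mm out of the face when up. Axes: x up the slope, y level to the left, z out of the face (press against z). The point moves with the key.
- yellow_key (a joint): Travel of the yellow key (m): 0 up, 0.008 fully down. Spring: 1.5 N starts it, 5 N holds it fully down; it springs back when let go.
- green_top (a point): Centre of the top of the green square push key, 44 x 44 mm, standing 18 mm out of the face when up. Axes: x up the slope, y level to the left, z out of the face (press against z). The point moves with the key.
- green_key (a joint): Travel of the green key (m): 0 up, 0.008 fully down. Spring: 1.5 N starts it, 5 N holds it fully down; it springs back when let go.
- red_top (a point): Centre of the top of the red square push key, 44 x 44 mm, standing 18 mm out of the face when up. Axes: x up the slope, y level to the left, z out of the face (press against z). The point moves with the key. The red key is the stop key.
- red_key (a joint): Travel of the red key (m): 0 up, 0.008 fully down. Spring: 1.5 N starts it, 5 N holds it fully down; it springs back when let go.
- probe_case: Dark flat case 40 x 110 x 22 mm lying on the low ledge at the console's front; origin at its underside; a bystander, to be left where it is
- sphere_stand: White 34 mm ball on a dark round stand, 105 mm high, at the console's left; origin at its underside; a bystander, to be left where it is
- angle_block: Steel L-shaped block 90 x 70 x 85 mm high, at the console's right; origin at its underside; a bystander, to be left where it is
- driver: Screwdriver lying at the right, beside the keyboard; origin at its underside; a bystander, to be left where it is
- fan_rotor: Black six-bladed fan rotor, 230 mm across, on the dark grid plate at the left; origin at its underside; a bystander, to be left where it is
- pin_fixture: Aluminium plate 150 x 110 x 18 mm with five upright steel pins, at the left; origin at its underside; a bystander, to be left where it is
- test_block: Aluminium block 80 x 80 x 24 mm with a brass disc, at the right; origin at its underside; a bystander, to be left where it is

How it is judged:
By the outcome, as a careful person would: the job done as asked, in the order asked, and still so for the second after the job is handed in, with the robot touching nothing.
It also fails if it takes over 67 s, if anything falls off the work surface, if the arm or the gripper's body presses on something with over 40 N, if the wrist force passes 120 N, or if a joint passes its speed limit or range.

ROBOT

A 6-joint arm with a two-finger parallel gripper is mounted at the origin on the work surface. World frame = base frame: x ahead of the robot, y to its left, z up, the work surface at z = 0. Lengths are in m, angles in rad, forces in N, time in s.
With the tool pointing down it reaches from about 0.4 to 0.825 m from the base axis. Payload 7 kg.
Tool frame: the origin (TCP) lies at the very end of the fingers, on their centre line; the grasp point (between the pads) lies 19 mm behind it; z points along the fingers, y is the direction in which the jaws open and shut (so a half turn about z gives the same grasp; the last joint's range is limited). The gripper opens to 88 mm and grips with 3 to 60 N. Pads are 19 mm wide; open, the fingers measure 130 mm over their backs; the gripper's body (78 mm by 193 mm) begins 47 mm behind the grasp point.
Start: joints at [1.444, 0.359, 0.012, 0, -1.224, -0.288], TCP at [0.272, 0.618, 0.227] pointing down, gripper open.
Joint ranges: [-3.07, 3.07], [-1.43, 2.12], [-1.02, 1.25], [-3.03, 1.67], [-3.05, -0], [-3.03, 3.03]. Speed limits (rad/s): [2.39, 2.39, 3.01, 3.14, 3.14, 3.14].

INTERFACE

Orientations are given as [roll, pitch, yaw] about the fixed x, y, z axes, in that order (R = Rz(yaw) Ry(pitch) Rx(roll)).
In Python, from station import arm, eyes, job, outline_of gives the robot as it stands.
- The arm moves only by the tool apply_moves, never from a script. Its argument "moves" is a list of rows, each a list of 5 numbers: the opening, from -1 (shut) to 1 (fully open), then the shift along the tool's x, y, z in m, then the turn about the tool's z in rad. A call has 1 to 12 rows; each row shifts and turns the commanded pose from where the row before left it, along the tool's axes as they then stand; what a row does not reach is not made up. A row lasts 1/12 s, in which the tool goes at most 41.7 mm and 7.16 degrees, less where a joint would pass 70% of its speed; a pose out of reach is approached as far as the arm can. A call with a gripper value outside its range is refused whole. The fingers move at their own pace and stop on an object; "newtons" is the grip in N (left out, the last holds). Time passes only in rows, so rows that do not move let the fingers close. It gives the time, the measured TCP pose, the force and the opening at its end, in the units of the state.
- arm.get_state(): the state, without advancing time (a new reading comes with each control period).
- eyes.grab_frame(name): name is "side" or "top"; returns a dict with "color" (400x640x3 uint8, red, green, blue), "z_map" (400x640 float32, m along the optical axis (not along the pixel's ray), 0 where there is no reading), "camera_matrix" (3x3 intrinsics, pixels), "k1" (the pictures are not rectified: a ray, as slopes to the right and down, at radius r is drawn at 1 + k1 r^2 times it, then the intrinsics apply), "extrinsics" (4x4, takes a point from camera to world coordinates). Camera axes: x right, y up, looking along -z (the intrinsics and any distortion apply to the point x, -y, -z); pixel columns grow to the right and rows downward; lengths in m; the calibration is good to about 2 mm. A picture is of the moment at which its call begins.
- job.job_done(): hands the job in, once; it reports no verdict.
Trained networks look in a picture, given as the dict that the camera call returned (one of the last four; its "shot" number tells which), for a name from the list of things; names that differ only in an ending like _2 or _b are one class to them, and where a whole thing is asked for, a point or a joint stands for the part that bears it (a point fixed in the world has none). Each returns a list of dicts, best first, with "score" (0 to 1); they miss things now and then, are a little off and sometimes report something else, mostly with a low value. They report only what shows in the picture. A call takes as long as a camera call.
- outline_of(label, picture): "region" (400x640 bool, what is visible of it) and "extent" ([left, top, right, bottom] in pixels, round what is visible of it).
The state is a dict: "t": time; "q": joint angles; "qd": joint speeds; "joint_efforts": joint torques, N m; "eef_pos": TCP position; "ee_rot": TCP orientation; "force": force on the tool from outside, world axes, zero at the start; "moment": the same for the moment, N m; "width": finger opening in m.
Only numpy, scipy, OpenCV 4.12 (cv2) and the standard library are available. Lean on these libraries where they do the work, as an engineer would, in place of code of your own. Each camera call takes 0.05 s, during which the arm holds its last target.

## Working session

There is one attempt and no reset: what is moved stays moved. The work goes in short steps, Python scripts to look and compute and a tool call to move; the robot and the scene stay as the last step left them, time stands still between calls to the robot, and variables do not carry over. Pictures are saved under pics/ and viewed, and the job is handed in when it is done.

Besides the shell and the picture viewer there is one more tool, called after "Call:" as name(argument=value, ...), one argument or row to a line, values as JSON. apply_moves: Moves the arm, as the interface text tells. Its arguments: {"type":"object","properties":{"moves":{"type":"array","items":{"type":"array","items":{"type":"number"}}},"newtons":{"type":"number"}},"required":["moves"]}

```bash
ls; mkdir -p pics
cat > h.py <<'E'
import numpy as np, cv2
from station import arm, eyes, job, outline_of
from scipy.spatial.transform import Rotation as R
def save(f,n): cv2.imwrite('pics/'+n+'.png', f['color'][:,:,::-1])
def pts(f, mask=None):
    K=f['camera_matrix'];k1=f['k1'];z=f['z_map'];E=f['extrinsics']
    m=(z>0) if mask is None else (mask&(z>0))
    v,u=np.nonzero(m)
    xd=(u-K[0,2])/K[0,0]; yd=(v-K[1,2])/K[1,1]
    rd=np.hypot(xd,yd); r=rd.copy()
    for _ in range(30): r=rd/(1+k1*r*r)
    s=1/(1+k1*r*r); x=xd*s;y=yd*s; d=z[v,u]
    P=np.stack([x*d,-y*d,-d],1)
    return P@E[:3,:3].T+E[:3,3],u,v
E
python3 - <<'E'
from h import *
print(arm.get_state())
for n in ('side','top'):
    f=eyes.grab_frame(n); save(f,n+'0'); print(n,f['camera_matrix'],f['k1'],f['extrinsics'])
    for l in ('blue_top','yellow_top','green_top','red_top','dial_grip','console'):
        for o in outline_of(l,f)[:2]:
            P,u,v=pts(f,o['region']); print(l,round(o['score'],2),np.round(o['extent']),np.round(np.median(P,0),4), len(P))
E
```

```text
pics
{'t': 0.0, 'q': array([ 1.44409610e+00,  3.59358092e-01,  1.10921744e-02, -3.75565557e-04,
       -1.22410022e+00, -2.88085086e-01]), 'qd': array([ 0.00025876,  0.00028196,  0.00402521, -0.00047265,  0.00030194,
       -0.00041418]), 'joint_efforts': array([ 4.60474203e-04, -5.82712519e+01,  2.93043101e+01,  6.99726105e+00,
        6.83893843e-03, -1.48835288e-04]), 'eef_pos': array([0.27185023, 0.61731371, 0.22565123]), 'ee_rot': array([ 3.13998721e+00, -1.07545815e-04, -4.14913114e-01]), 'force': array([0.21649544, 0.10404696, 0.24492538]), 'moment': array([ 0.01248646, -0.01768397,  0.01909237]), 'width': 0.08774515621110146}
side [[396.34344002   0.         318.59142798]
 [  0.         396.34344002 207.29889932]
 [  0.           0.           1.        ]] 0.03420391790238204 [[-9.48580468e-01  3.00113175e-01 -1.00633884e-01  4.08471542e-01]
 [-3.16535664e-01 -8.99885313e-01  3.00019328e-01  4.21709717e-01]
 [-5.19201378e-04  3.16446688e-01  9.48610154e-01  1.38610539e+00]
 [ 0.00000000e+00  0.00000000e+00  0.00000000e+00  1.00000000e+00]]
blue_top 0.66 [323. 152. 342. 170.] [
[... 609 characters left out ...]
        ]] 0.034761997279074676 [[ 0.02454585  0.99777181 -0.06203958  0.40818988]
 [-0.99965738  0.02393326 -0.01059818  0.01903361]
 [-0.00908976  0.06227846  0.99801742  1.77214065]
 [ 0.          0.          0.          1.        ]]
blue_top 0.64 [360. 174. 378. 189.] [ 0.5551 -0.1467  0.15  ] 194
yellow_top 0.74 [345. 177. 358. 188.] [ 0.5512 -0.0853  0.1506] 157
yellow_top 0.55 [476. 189. 488. 225.] [ 0.4816 -0.5486  0.0221] 222
green_top 0.61 [325. 173. 340. 190.] [ 0.5493 -0.023   0.1506] 197
red_top 0.57 [384. 177. 399. 186.] [ 0.5572 -0.2095  0.1514] 160
dial_grip 0.9 [286. 175. 308. 193.] [0.5408 0.0932 0.1577] 356
console 0.85 [275. 136. 412. 232.] [ 0.5403 -0.0388  0.1334] 10891
```

Run:
```python
import cv2
a=cv2.imread('pics/side0.png')[95:275,240:400]; b=cv2.imread('pics/top0.png')[125:245,260:420]
cv2.imwrite('pics/side0c.png',cv2.resize(a,None,fx=3.3,fy=3.3,interpolation=2)); cv2.imwrite('pics/top0c.png',cv2.resize(b,None,fx=5,fy=5,interpolation=2))
```

```text
(no output)
```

View pics/side0.png

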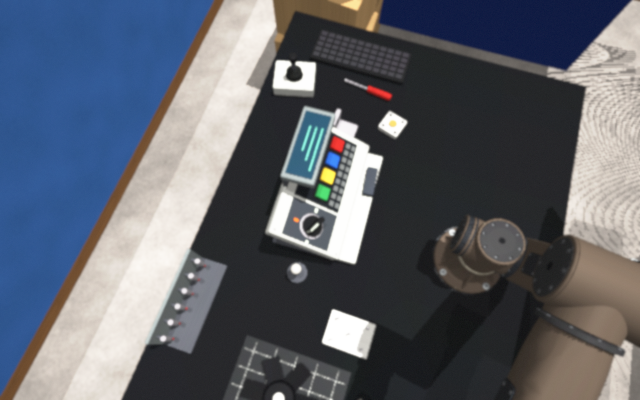

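View pics/top0.png

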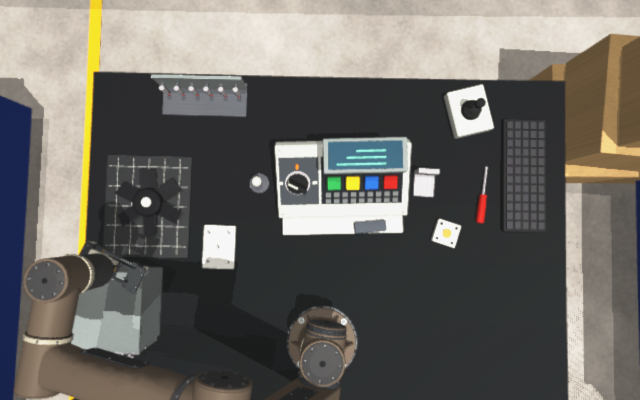

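View pics/side0c.png

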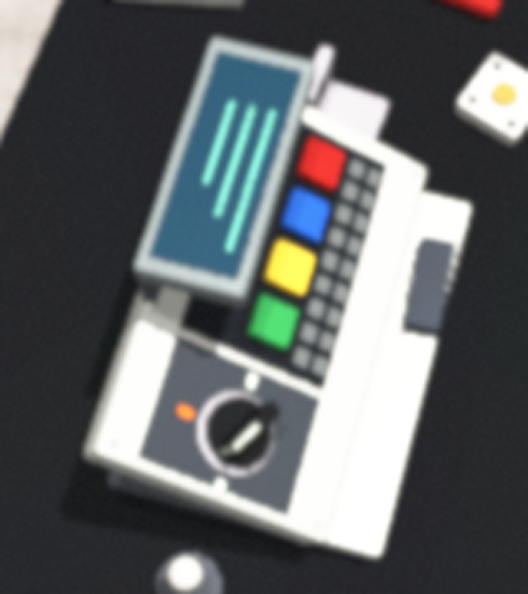

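View pics/top0c.png

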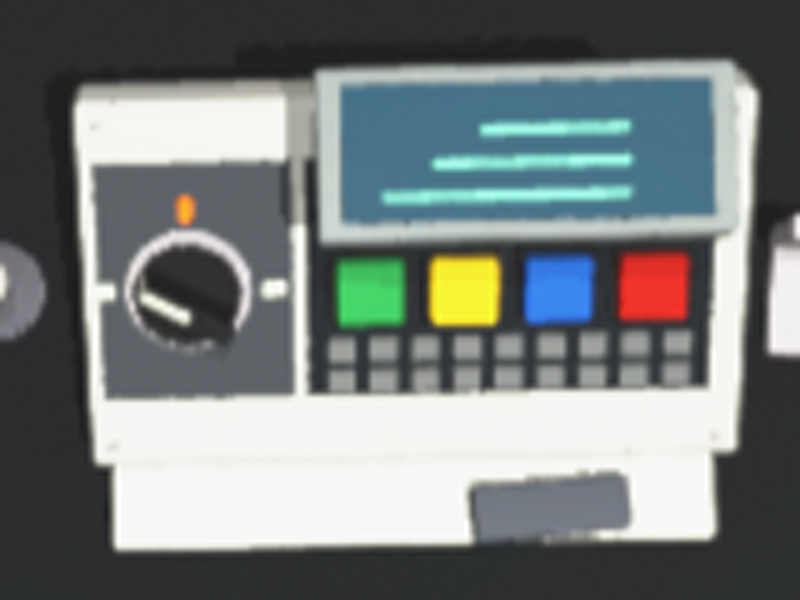

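Run:
```python
from h import *
C={}
for n in ('side','top'):
    f=eyes.grab_frame(n); c={}
    for l in ('blue_top','yellow_top','green_top','red_top'):
        o=outline_of(l,f)[0]; m=cv2.erode(o['region'].astype(np.uint8),np.ones((3,3)))>0
        P,u,v=pts(f,m); c[l]=np.median(P,0); 
        e=o['extent']; Q,_,_=pts(f,o['region']); print(n,l,c[l].round(4),(0.5*(Q.min(0)+Q.max(0))).round(4))
    d=c['red_top']-c['green_top']; print('len',np.linalg.norm(d),'yaw',np.arctan2(d[0],-d[1]))
    # whole cloud in console axes
    yaw=0.042; X=np.array([np.cos(yaw),np.sin(yaw),0]);Y=np.array([-np.sin(yaw),np.cos(yaw),0]);Z=np.array([0,0,1.])
    o=outline_of('dial_grip',f)[0]; P,u,v=pts(f,o['region'])
    t=np.deg2rad(27); U=X*np.cos(t)+Z*np.sin(t); N=-X*np.sin(t)+Z*np.cos(t)
    A,_,_=pts(f); k=c['yellow_top']
    D=A-k; L=np.stack([D@U,D@Y,D@N],1)
    # panel around dial: lateral 80..260
    s=(abs(L[:,1]-180)<1e9)&(L[:,1]>0.1)&(L[:,1]<.27)&(abs(L[:,0])<.07)&(abs(L[:,2])<.06)
    h,e=np.histogram(L[s,2],bins=np.arange(-.06,.061,.004)); print(h)
    fp=s&(L[:,2]<-.012); co=np.c_[L[fp,:2],np.ones(fp.sum())]; print('face plane fit',np.linalg.lstsq(co,L[fp,2],rcond=None)[0],np.linalg.svd(co)[1][:1] if 0 else '')
    bar=s&(L[:,2]>.018); B=L[bar]; print('bar n',len(B),B.mean(0).round(4),B.min(0).round(4),B.max(0).round(4)); 
    w,V=np.linalg.eigh(np.cov(B[:,:2].T)); print('dir(U,Y)',V[:,1],np.sqrt(w)*3.46)
    disp=(L[:,0]>-0.02)&((D@Z)>.07)&(abs(D@X)<.3)&(D@Y<.12)&(D@Y>-.25)&((D@Z)<.25)
    print('disp: x,y,z min max', [(np.percentile(D[disp]@a,1).round(3),np.percentile(D[disp]@a,99).round(3)) for a in (X,Y,Z)])
    np.save('/tmp/L_'+n,L)
```

```text
side blue_top [ 0.5511 -0.003   0.1375] [ 0.5585 -0.1216  0.14  ]
side yellow_top [ 0.5491 -0.0852  0.1501] [ 0.5498 -0.0907  0.1393]
side green_top [ 0.5447 -0.0226  0.1491] [ 0.546  -0.0245  0.1363]
side red_top [ 0.553  -0.2082  0.1493] [ 0.5532 -0.2093  0.1465]
len 0.18576216131635748 yaw 0.04497271744853238
[  2   9  14   7  13   8  14   9  15 189 725 439  52 115 100  14   4   6
   7   7  10  25  52  18   0   0   0   0   0   0]
face plane fit [ 0.00433344 -0.0408158  -0.01122149] 
bar n 109 [-0.0022  0.1816  0.0286] [-0.0247  0.1505  0.0181] [0.0172 0.2107 0.0354]
dir(U,Y) [0.47816024 0.87827262] [0.01692418 0.06828228]
disp: x,y,z min max [(np.float64(0.018), np.float64(0.122)), (np.float64(-0.155), np.float64(0.095)), (np.float64(0.107), np.float64(0.136))]
top blue_top [ 0.5493 -0.0263  0.1509] [ 0.5483 -0.0252  0.1493]
top yellow_top [ 0.5508 -0.0878  0.1508] [ 0.5506 -0.0896  0.143 ]
top green_top [ 0.5496 -0.024   0.1509] [ 0.5504 -0.0251  0.1496]
top red_top [ 0.5563 -0.2103  0.1509] [ 0.5571 -0.2104  0.1488]
len 0.186421718081923 yaw 0.03594884486647994
[  0   0   0   0   0   0   0   0  30 231 612 434 145  89  83  25  11  10
   3  11  18  31  36  20   4   0   0   0   0   0]
face plane fit [ 0.00342336  0.00119147 -0.01772039] 
bar n 114 [-0.0006  0.1822  0.0281] [-0.0237  0.1527  0.018 ] [0.0198 0.2134 0.0374]
dir(U,Y) [0.4945423  0.86915356] [0.01737537 0.06745876]
disp: x,y,z min max [(np.float64(0.019), np.float64(0.124)), (np.float64(-0.153), np.float64(0.096)), (np.float64(0.114), np.float64(0.14))]
```

```bash
cat >> h.py <<'E'
yaw=0.04; X=np.array([np.cos(yaw),np.sin(yaw),0]);Y=np.array([-np.sin(yaw),np.cos(yaw),0]);Z=np.array([0,0,1.])
K0=np.array([.550,-.0865,.1505])
def loc(p): 
    d=np.asarray(p)-K0; return np.stack([d@X,d@Y,d@Z],-1)
def st():
    s=arm.get_state(); print('t',round(s['t'],2),'XYZ mm',(loc(s['eef_pos'])*1e3).round(1),'rot',np.round(s['ee_rot'],3),'F',np.round(s['force'],1),'w',round(s['width'],4))
E
python3 - <<'E'
from h import *
st()
for n in ('side','top'):
    f=eyes.grab_frame(n); P,u,v=pts(f); L=loc(P)
    print(n,'max Z (mm above key top) rows X -60..120 step20, cols Y 60..300 step 20')
    for x in np.arange(-.08,.14,.02):
        print(int(x*1e3),[ (int(1e3*np.percentile(L[m,2],95)) if m.sum()>2 else None) for y in np.arange(.06,.32,.02) for m in [(abs(L[:,0]-x)<.01)&(abs(L[:,1]-y)<.01)]])
    for l in ('sphere_stand','pin_fixture','probe_case','angle_block'):
        for o in outline_of(l,f)[:1]:
            Q=loc(pts(f,o['region'])[0]); print(l,round(o['score'],2),(np.percentile(Q,5,axis=0)*1e3).round(),(np.percentile(Q,95,axis=0)*1e3).round())
E
```

```text
t 1.3 XYZ mm [-249.6  714.8   76.1] rot [ 3.142 -0.    -0.415] F [0.2 0.5 0. ] w 0.0875
side max Z (mm above key top) rows X -60..120 step20, cols Y 60..300 step 20
-80 [-55, -56, -55, -54, -54, -53, -54, -56, -56, -56, -71, -144, -148]
-60 [-41, -41, -43, -42, -44, -44, -43, -43, -42, -45, -58, -146, -147]
-39 [-32, -31, -35, -32, -33, 18, -20, -29, -32, -35, -46, -146, -148]
-19 [-4, -6, -23, -24, -23, 23, 28, 30, -10, -24, -36, -148, -131]
0 [5, 2, -14, -14, -1, 1, 25, 33, 28, -13, -30, -147, -126]
20 [132, 133, 130, -3, -2, 9, 10, 9, 1, -4, -13, -147, -54]
40 [134, 133, 131, 8, 7, 7, 8, 6, 7, 5, -6, -147, -129]
60 [133, 133, 132, 16, 15, 17, 19, 16, 17, 17, 3, -146, -148]
80 [133, 132, 130, 26, 26, 28, 27, 26, 25, 25, 17, -148, -148]
100 [134, 133, 131, 36, 35, 37, 35, 36, 37, 36, 29, -146, -148]
120 [133, 132, 130, 41, 41, 39, 40, 38, 39, 38, 27, -147, -146]
140 [None, 15, 17, 17, 16, 16, 15, 17, 14, 11, -143, -148, -146]
sphere_stand 0.81 [ -14.  297. -135.] [ 40. 350. -48.]
pin_fixture 0.85 [-275.  418. -138.] [-142.  515. -128.]
probe_case 0.66 [-163. -109. -102.] [-129.  -11
[... 450 characters left out ...]
 30, 39, -2, -12, -144, -144, -121]
20 [135, 135, 129, 1, 0, 10, 13, 16, 1, 0, -14, -132, -57]
40 [137, 136, 134, 9, 10, 8, 12, 8, 9, 7, -7, -143, -124]
60 [138, 137, 133, 17, 21, 20, 19, 18, 21, 18, -145, -143, -143]
80 [138, 139, 132, 27, 27, 26, 28, 31, 28, 29, 21, -143, -143]
100 [136, 137, 134, 41, 38, 37, 39, 38, 37, 37, 20, -144, -144]
120 [138, 135, 136, 44, 44, 45, 43, 45, 44, 42, -146, -139, -142]
140 [None, None, 26, 27, 24, 21, 21, 18, 19, 18, -33, -143, -144]
sphere_stand 0.65 [ -14.  295. -146.] [ 49. 350. -46.]
pin_fixture 0.95 [-276.  415. -140.] [-139.  514. -124.]
probe_case 0.83 [-161. -113. -102.] [-124.  -13.  -88.]
angle_block 0.8 [ -34. -291. -141.] [  47. -230.  -62.]
```

Call:
apply_moves(
  moves=[
    [1,0,0,0,-0.114],
    [1,0,0,0,-0.114],
    [1,0,0,0,-0.114],
    [1,0,0,0,-0.113],
    [1,0.011,0.02,0,0],
    [1,0.011,0.021,0,0],
    [1,0.011,0.021,0,0],
    [1,0.011,0.021,0,0],
    [1,0.011,0.021,0,0],
    [1,0.011,0.021,0,0],
    [1,0.011,0.021,0,0],
    [1,0.011,0.021,0,0],
  ],
)

```text
t: 2.8
eef_pos: [0.3671, 0.4534, 0.2267]
ee_rot: [-3.141, -0.0, 0.04]
force: [-0.2, 0.9, -0.3]
width: 0.0875
```

Call:
apply_moves(
  moves=[
    [1,0.011,0.021,0,0],
    [1,0.011,0.021,0,0],
    [1,0.011,0.021,0,0],
    [1,0.011,0.021,0,0],
    [1,0.011,0.021,0,0],
    [1,0.011,0.021,0,0],
    [1,0.011,0.021,0,0],
    [1,0.011,0.021,0,0],
    [1,0.011,0.021,0,0],
    [1,0.011,0.021,0,0],
    [1,0.011,0.021,0,0],
    [1,0,0,0,0],
  ],
)

```text
t: 3.8
eef_pos: [0.498, 0.2257, 0.2267]
ee_rot: [3.141, -0.0, 0.038]
force: [0.3, 0.5, 0.7]
width: 0.0876
```

```bash
python3 -c "
from h import *
st()"
```

```text
t 3.8 XYZ mm [-39.4 314.1  76.2] rot [ 3.141 -0.     0.038] F [0.3 0.5 0.7] w 0.0876
```

Call:
apply_moves(
  moves=[
    [1,0.011,0.02,0,0],
    [1,0.011,0.02,0,0],
    [1,0.011,0.02,0,0],
    [1,0.011,0.02,0,0],
    [1,0.011,0.021,0,0],
    [1,0,0,0.01,0],
    [1,0,0,0.01,0],
    [1,0,0,0.01,0],
    [1,0,0,0.01,0],
    [1,0,0,0.01,0],
    [1,0,0,0,0],
  ],
)

```text
t: 4.72
eef_pos: [0.5543, 0.1299, 0.1738]
ee_rot: [3.14, 0.004, 0.041]
force: [-0.6, -1.1, 0.3]
width: 0.0877
```

```bash
python3 -c "
from h import *
st()
f=eyes.grab_frame('side'); a=f['color'][140:290,230:380,::-1]
cv2.imwrite('pics/s1.png',cv2.resize(a,None,fx=4,fy=4,interpolation=2))
f=eyes.grab_frame('top'); a=f['color'][125:245,250:410,::-1]
cv2.imwrite('pics/t1.png',cv2.resize(a,None,fx=4,fy=4,interpolation=2))
"
```

```text
t 4.72 XYZ mm [ 12.9 216.   23.3] rot [3.14  0.004 0.041] F [-0.6 -1.1  0.3] w 0.0877
```

View pics/s1.png

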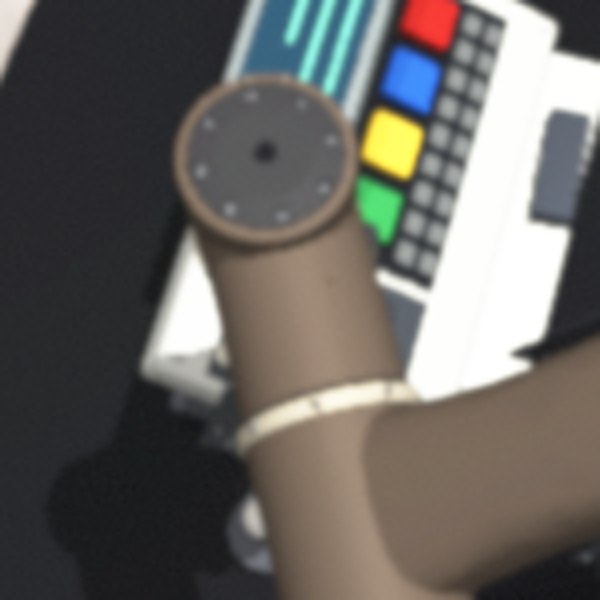

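View pics/t1.png

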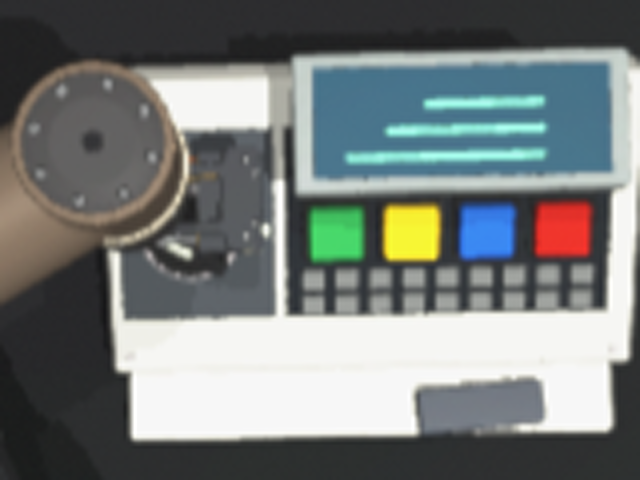

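Call:
apply_moves(
  moves=[
    [1,0.003,0,0.0,0],
    [1,0,0,0.003,0],
    [1,0,0,0.003,0],
    [1,0,0,0.003,0],
    [1,0,0,0,0],
  ],
)

```text
t: 5.23
eef_pos: [0.5585, 0.1297, 0.1669]
ee_rot: [3.141, 0.001, 0.04]
force: [-0.1, 0.2, 0.9]
width: 0.0876
```

```bash
python3 -c "
from h import *
st()"
```

```text
t 5.23 XYZ mm [ 17.1 215.7  16.4] rot [3.141e+00 1.000e-03 4.000e-02] F [-0.1  0.2  0.9] w 0.0876
```

Call:
apply_moves(
  moves=[
    [1,-0.0035,0,0.0018,0],
    [1,-0.0035,0,0.0018,0],
    [1,-0.0035,0,0.0018,0],
    [1,-0.0035,0,0.0018,0],
    [1,-0.0035,0,0.0018,0],
    [1,-0.0035,0,0.0018,0],
    [1,0,0,0,0],
  ],
)

```text
t: 5.82
eef_pos: [0.54, 0.129, 0.1584]
ee_rot: [3.141, -0.006, 0.042]
force: [7.2, -4.5, 1.3]
width: 0.0879
```

```bash
python3 -c "
from h import *
st()
f=eyes.grab_frame('top'); a=f['color'][125:245,250:410,::-1]
cv2.imwrite('pics/t2.png',cv2.resize(a,None,fx=5,fy=5,interpolation=2))
"
```

```text
t 5.82 XYZ mm [ -1.4 215.7   7.9] rot [ 3.141 -0.006  0.042] F [ 7.2 -4.5  1.3] w 0.0879
```

View pics/t2.png

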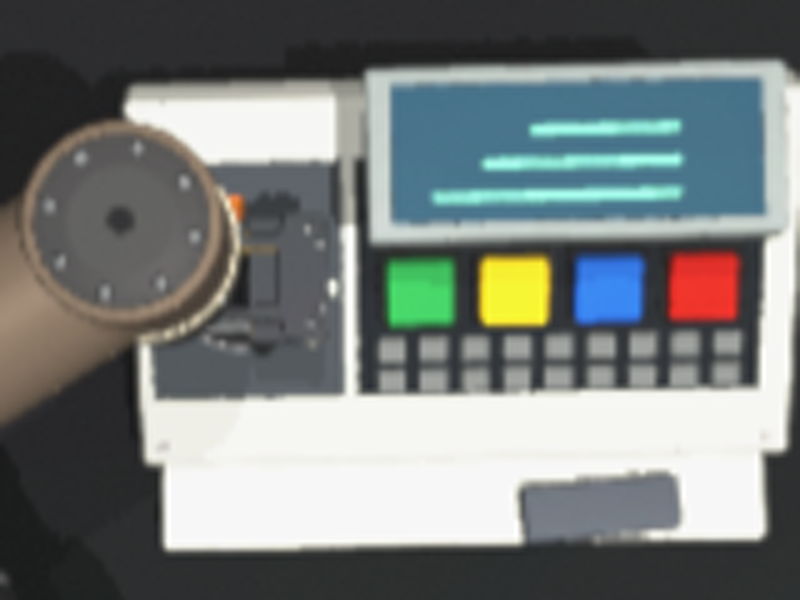

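Call:
apply_moves(
  moves=[
    [1,-0.0025,0,0.0012,0],
    [1,-0.0025,0,0.0012,0],
    [1,-0.0025,0,0.0012,0],
    [1,-0.0025,0,0.0012,0],
    [1,0,0,0,0],
  ],
)

```text
t: 6.28
eef_pos: [0.5274, 0.1282, 0.152]
ee_rot: [3.141, -0.0, 0.04]
force: [1.3, -2.0, 1.4]
width: 0.0879
```

```bash
python3 -c "
from h import *
st()
"
```

```text
t 6.28 XYZ mm [-13.9 215.4   1.5] rot [ 3.141 -0.     0.04 ] F [ 1.3 -2.   1.4] w 0.0879
```

Call:
apply_moves(
  moves=[
    [1,0,0,-0.02,0],
    [1,0,0,-0.02,0],
    [1,-0.007,0,-0.005,0],
    [1,-0.006,0,0,0],
    [1,0,0.011,0,0],
    [1,0,0.011,0,0],
    [1,0,0.011,0,0],
    [1,0,0,0,0],
  ],
)

```text
t: 6.95
eef_pos: [0.5156, 0.093, 0.1962]
ee_rot: [3.141, 0.002, 0.039]
force: [0.4, -0.0, -1.2]
width: 0.0876
```

```bash
python3 -c "
from h import *
st()
f=eyes.grab_frame('side'); a=f['color'][140:290,230:380,::-1]
cv2.imwrite('pics/s3.png',cv2.resize(a,None,fx=4,fy=4,interpolation=2))
f=eyes.grab_frame('top'); a=f['color'][125:245,250:410,::-1]
cv2.imwrite('pics/t3.png',cv2.resize(a,None,fx=5,fy=5,interpolation=2))
"
```

```text
t 6.95 XYZ mm [-27.2 180.7  45.7] rot [3.141e+00 2.000e-03 3.900e-02] F [ 0.4 -0.  -1.2] w 0.0876
```

View pics/t3.png

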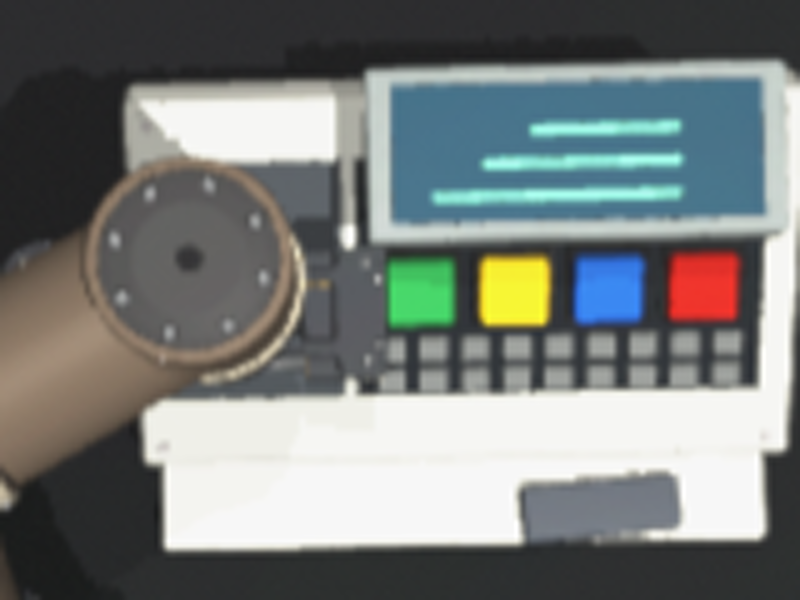

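View pics/s3.png

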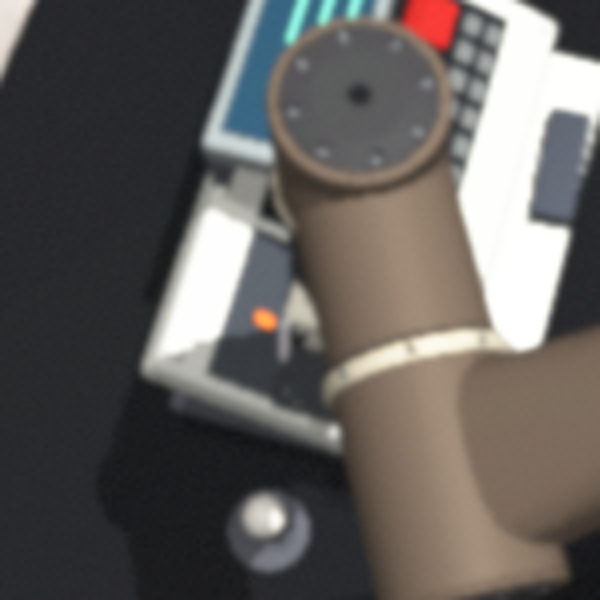

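Call:
apply_moves(
  moves=[
    [1,0,0,0.01,0],
    [1,0,0,0.01,0],
    [1,0,0,0.01,0],
    [1,0,0,0.01,0],
    [1,0,0,0.004,0],
    [1,0,0,0,0],
  ],
  newtons=15,
)

```text
t: 7.55
eef_pos: [0.5154, 0.0948, 0.1512]
ee_rot: [3.14, 0.003, 0.04]
force: [0.5, 0.5, 0.5]
width: 0.0878
```

Call:
apply_moves(
  moves=[
    [-1,0,0,0,0],
    [-1,0,0,0,0],
    [-1,0,0,0,0],
    [-1,0,0,0,0],
    [-1,0,0,0,0],
    [-1,0,0,0,0],
    [-1,0,0,0,0],
    [-1,0,0,0,0],
    [-1,0,0,0,0],
    [-1,0,0,0,0],
  ],
)

```text
t: 8.38
eef_pos: [0.5162, 0.0951, 0.153]
ee_rot: [-3.142, 0.0, 0.04]
force: [0.4, 0.5, -0.4]
width: 0.0263
```

```bash
python3 -c "
from h import *
st()
"
```

```text
t 8.38 XYZ mm [-26.5 182.8   2.5] rot [-3.142  0.     0.04 ] F [ 0.4  0.5 -0.4] w 0.0263
```

Still closing; continue.

Call:
apply_moves(
  moves=[
    [-1,0,0,0,0],
    [-1,0,0,0,0],
    [-1,0,0,0,0],
    [-1,0,0,0,0],
    [-1,0,0,0,0],
    [-1,0,0,0,0],
  ],
)

```text
t: 8.88
eef_pos: [0.5154, 0.0931, 0.1526]
ee_rot: [3.139, 0.002, 0.04]
force: [0.5, -9.1, 0.2]
width: 0.0161
```

Call:
apply_moves(
  moves=[
    [-1,0,0,0,0],
    [-1,0,0,0,0],
    [-1,0,0,0,0],
  ],
  newtons=30,
)

```text
t: 9.13
eef_pos: [0.5154, 0.0931, 0.1526]
ee_rot: [3.139, 0.002, 0.04]
force: [1.4, -9.0, -0.1]
width: 0.0158
```

```bash
python3 -c "
from h import *
st()
"
```

```text
t 9.13 XYZ mm [-27.4 180.8   2.1] rot [3.139e+00 2.000e-03 4.000e-02] F [ 1.4 -9.  -0.1] w 0.0158
```

Call:
apply_moves(
  moves=[
    [-1,0,0.001,0,0],
    [-1,0,0.001,0,0],
    [-1,0,0,0,0],
    [-1,0,0,0,0],
  ],
)

```text
t: 9.47
eef_pos: [0.5155, 0.0928, 0.1526]
ee_rot: [3.141, 0.002, 0.04]
force: [-4.5, -1.2, 0.8]
width: 0.0158
```

Call:
apply_moves(
  moves=[
    [0,0,0,0,0],
    [0,0,0,0,0],
    [0,0,0,0,0],
    [0,0,0,0,0],
    [0,0,0,0,0],
    [0,0,0,-0.01,0],
    [0,0,0,-0.02,0],
    [0,0,0,-0.02,0],
    [0,-0.02,0,-0.02,0],
    [0,-0.03,0,0,0],
    [0,-0.03,0,0,0],
    [0,-0.03,0,0,0],
  ],
)

```text
t: 10.47
eef_pos: [0.4056, 0.0885, 0.2237]
ee_rot: [-3.141, -0.001, 0.04]
force: [-0.5, 1.0, 0.1]
width: 0.0435
```

Call:
apply_moves(
  moves=[
    [-1,-0.01,0.03,0,0],
    [-1,0,0.03,0,0],
    [-1,0,0.03,0,0],
    [-1,0,0.03,0,0],
    [-1,0,0.03,0,0],
    [-1,0,0.03,0,0],
    [-1,0,0.03,0,0],
    [-1,0,0.03,0,0],
    [-1,0,0.03,0,0],
    [-1,0,0.03,0,0],
    [-1,0,0.03,0,0],
    [-1,0,0,0,0],
  ],
)

```text
t: 11.47
eef_pos: [0.4099, -0.2452, 0.2235]
ee_rot: [3.141, 0.0, 0.037]
force: [-0.1, -0.4, 0.5]
width: 0.0004
```

Run:
```python
from h import *
st()
f=eyes.grab_frame('side'); a=f['color'][140:290,230:380,::-1]
cv2.imwrite('pics/s4.png',cv2.resize(a,None,fx=4,fy=4,interpolation=2))
g=eyes.grab_frame('top'); a=g['color'][125:245,250:410,::-1]
cv2.imwrite('pics/t4.png',cv2.resize(a,None,fx=5,fy=5,interpolation=2))
t=np.deg2rad(27); 
for h in (f,g):
    L=loc(pts(h)[0]); U=L[:,0]*np.cos(t)+L[:,2]*np.sin(t); N=-L[:,0]*np.sin(t)+L[:,2]*np.cos(t)
    m=(L[:,1]>.12)&(L[:,1]<.25)&(abs(U)<.07)&(N>.018)&(N<.06); B=np.c_[U,L[:,1]][m]
    w,V=np.linalg.eigh(np.cov(B.T)); d=V[:,1]*np.sign(V[0,1]); print(m.sum(),B.mean(0),'angle',-np.arctan2(d[1],d[0]),np.sqrt(w)*3.46)
```

```text
t 11.47 XYZ mm [-146.4 -153.    73. ] rot [3.141 0.    0.037] F [-0.1 -0.4  0.5] w 0.0004
114 [-0.00247387  0.18299141] angle 0.015508380550255944 [0.01674731 0.06908569]
98 [-1.37552111e-05  1.80185937e-01] angle 0.029123263327648863 [0.01563572 0.06822881]
```

View pics/t4.png

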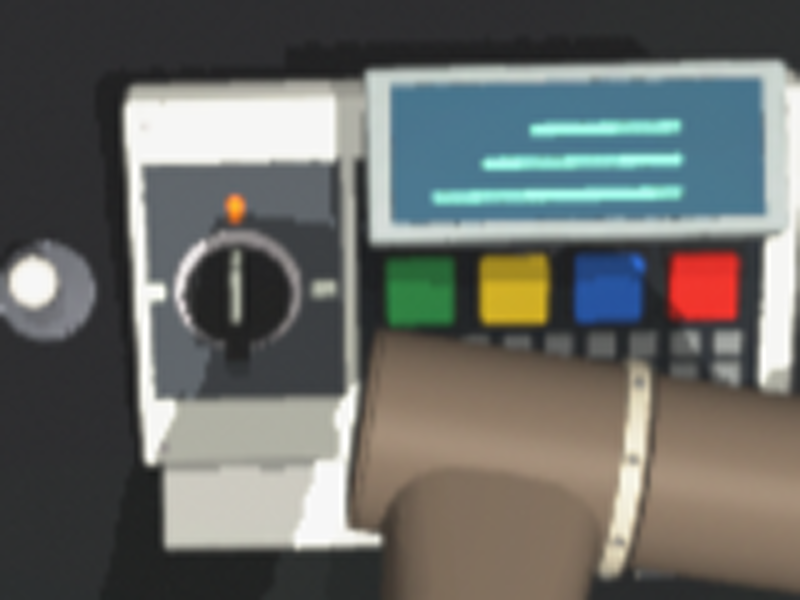

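View pics/s4.png

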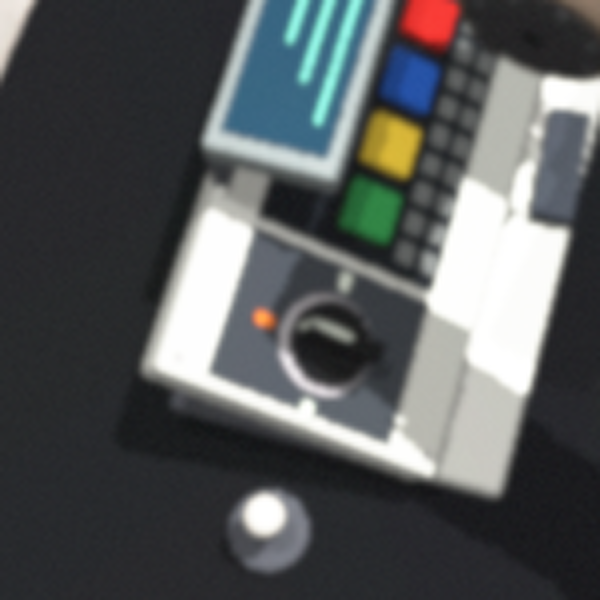

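Run:
```python
from h import *
s=arm.get_state(); p=loc(s['eef_pos'])
for n in ('side','top'):
    f=eyes.grab_frame(n); save(f,n+'5'); L=loc(pts(f)[0])-p
    m=(abs(L[:,1])<.2)&(abs(L[:,0])<.2)&(L[:,2]>.04)
    print(n,'Z above TCP histogram'); 
    for z in np.arange(.04,.5,.02):
        q=m&(L[:,2]>=z)&(L[:,2]<z+.02)
        if q.sum()>5: print(round(z,2),q.sum(),'X',np.percentile(L[q,0],[1,99]).round(3),'Y',np.percentile(L[q,1],[1,99]).round(3))
```

```text
side Z above TCP histogram
0.04 590 X [0.164 0.2  ] Y [-0.005  0.198]
0.06 134 X [-0.033  0.2  ] Y [-0.001  0.194]
0.08 7 X [-0.037 -0.022] Y [0.094 0.099]
0.24 12 X [-0.044 -0.036] Y [0.011 0.026]
0.26 11 X [-0.045 -0.037] Y [0.011 0.023]
0.28 9 X [-0.046 -0.04 ] Y [0.008 0.024]
0.32 27 X [-0.052 -0.041] Y [-0.012  0.032]
0.34 11 X [-0.047 -0.042] Y [0.012 0.024]
0.36 14 X [-0.048  0.073] Y [0.01  0.129]
0.38 227 X [-0.046  0.077] Y [0.011 0.198]
0.4 1077 X [-0.041  0.071] Y [0.017 0.197]
0.42 2008 X [-0.045  0.05 ] Y [-0.042  0.198]
0.44 877 X [-0.09   0.036] Y [-0.034  0.199]
0.46 216 X [-0.13  -0.039] Y [0.158 0.2  ]
0.48 178 X [-0.148 -0.077] Y [0.165 0.2  ]
top Z above TCP histogram
0.04 445 X [0.167 0.199] Y [-0.006  0.198]
0.06 346 X [0.168 0.2  ] Y [-0.005  0.198]
0.1 6 X [-0.034 -0.034] Y [0.082 0.095]
0.32 15 X [-0.048 -0.041] Y [0.008 0.03 ]
0.36 6 X [-0.029  0.075] Y [0.096 0.146]
0.38 257 X [-0.041  0.08 ] Y [0.018 0.196]
0.4 1058 X [-0.034  0.074] Y [0.028 0.197]
0.42 2059 X [-0.087  0.055] Y [-0.04   0.198]
0.44 1383 X [-0.155  0.043] Y [-0.04   0.198]
0.46 334 X [-0.189 -0.036] Y [0.159 0.2  ]
0.48 318 X [-0.191 -0.069] Y [0.166 0.2  ]
```

View pics/side5.png

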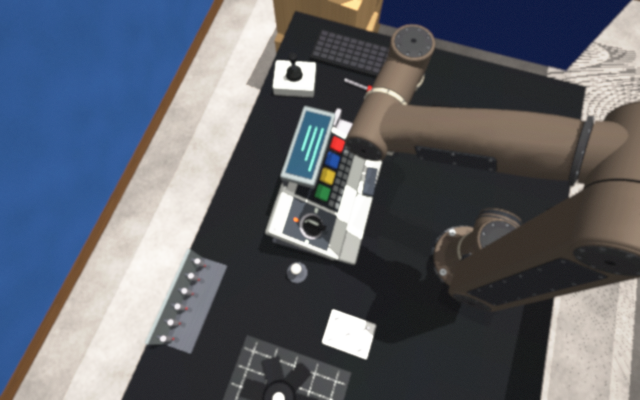

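Call:
apply_moves(
  moves=[
    [-1,0.016,-0.015,0,0],
    [-1,0.016,-0.015,0,0],
    [-1,0.016,-0.015,0,0],
    [-1,0.016,-0.015,0,0],
    [-1,0.016,-0.015,0,0],
    [-1,0.016,-0.016,0,0],
    [-1,0,0,0.016,0],
    [-1,0,0,0.016,0],
    [-1,0,0,0.016,0],
    [-1,0,0,0.015,0],
    [-1,0,0,0,0],
    [-1,0,0,0,0],
  ],
)

```text
t: 12.67
eef_pos: [0.5017, -0.1457, 0.1601]
ee_rot: [3.141, 0.001, 0.042]
force: [0.3, -0.0, 0.5]
width: 0.0005
```

```bash
python3 -c "
from h import *
st()
"
```

```text
t 12.67 XYZ mm [-50.6 -57.3   9.6] rot [3.141e+00 1.000e-03 4.200e-02] F [ 0.3 -0.   0.5] w 0.0005
```

Call:
apply_moves(
  moves=[
    [-1,0.007,0.002,0,0],
    [-1,0.007,0.002,0,0],
    [-1,0.006,0,0,0],
    [-1,0.006,0,0,0],
    [-1,0,0,0,0],
    [-1,0,0,0.005,0],
    [-1,0,0,0.005,0],
    [-1,0,0,0,0],
  ],
)

```text
t: 13.33
eef_pos: [0.527, -0.1496, 0.1485]
ee_rot: [-3.141, 0.002, 0.04]
force: [1.0, -0.3, 0.0]
width: 0.0005
```

```bash
python3 -c "
from h import *
st()
f=eyes.grab_frame('top'); a=f['color'][125:245,280:440,::-1]
cv2.imwrite('pics/t6.png',cv2.resize(a,None,fx=5,fy=5,interpolation=2))
f=eyes.grab_frame('side'); a=f['color'][100:250,260:420,::-1]
cv2.imwrite('pics/s6.png',cv2.resize(a,None,fx=4,fy=4,interpolation=2))
"
```

```text
t 13.33 XYZ mm [-25.5 -62.1  -2. ] rot [-3.141e+00  2.000e-03  4.000e-02] F [ 1.  -0.3  0. ] w 0.0005
```

View pics/t6.png

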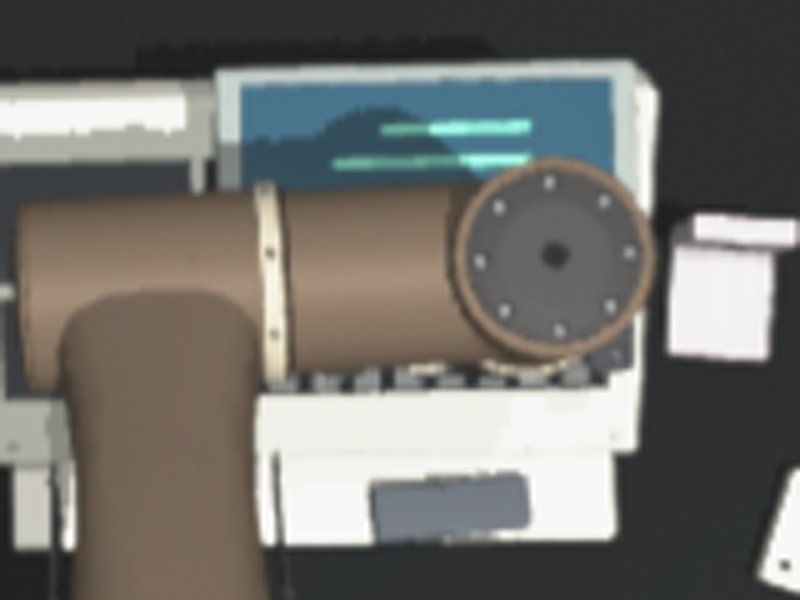

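View pics/s6.png

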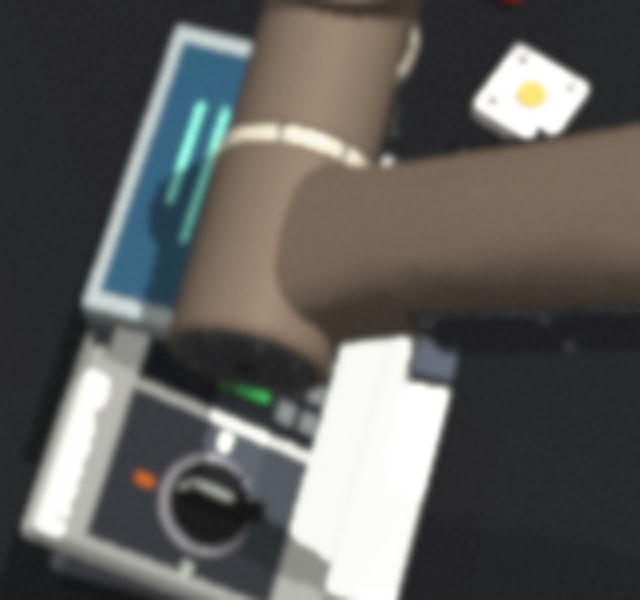

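Call:
apply_moves(
  moves=[
    [-1,0.001,0,0.002,0],
    [-1,0,0,0.002,0],
    [-1,0,0,0.002,0],
    [-1,0,0,0.002,0],
    [-1,0,0,0,0],
    [-1,0,0,0,0],
  ],
)

```text
t: 13.93
eef_pos: [0.5293, -0.1496, 0.1422]
ee_rot: [3.141, -0.0, 0.04]
force: [0.7, 0.4, 2.8]
width: 0.0006
```

Call:
apply_moves(
  moves=[
    [-1,0,0,0.002,0],
    [-1,0,0,0.002,0],
    [-1,0,0,0,0],
    [-1,0,0,0,0],
  ],
)

```text
t: 14.27
eef_pos: [0.5294, -0.1496, 0.1382]
ee_rot: [3.141, -0.001, 0.04]
force: [0.5, -0.4, 4.7]
width: 0.0004
```

```bash
python3 -c "
from h import *
st()
"
```

```text
t 14.27 XYZ mm [-23.1 -62.2 -12.3] rot [ 3.141e+00 -1.000e-03  4.000e-02] F [ 0.5 -0.4  4.7] w 0.0004
```

Call:
apply_moves(
  moves=[
    [-1,0,0,0.002,0],
    [-1,0,0,0,0],
    [-1,0,0,0,0],
  ],
)

```text
t: 14.52
eef_pos: [0.5294, -0.1496, 0.1363]
ee_rot: [3.141, -0.001, 0.04]
force: [1.2, 0.1, 6.0]
width: 0.0008
```

Call:
apply_moves(
  moves=[
    [-1,0,0,0.0015,0],
    [-1,0,0,0,0],
    [-1,0,0,0,0],
  ],
)

```text
t: 14.77
eef_pos: [0.5298, -0.1496, 0.1352]
ee_rot: [3.141, -0.002, 0.041]
force: [1.0, -0.1, 8.5]
width: 0.0001
```

Call:
apply_moves(
  moves=[
    [-1,0,0,0.0015,0],
    [-1,0,0,0,0],
    [-1,0,0,0,0],
  ],
)

```text
t: 15.02
eef_pos: [0.5301, -0.1497, 0.1347]
ee_rot: [3.141, -0.002, 0.041]
force: [-2.6, 1.1, 14.4]
width: 0.0005
```

Call:
apply_moves(
  moves=[
    [-1,0,0,-0.007,0],
    [-1,0,0,-0.01,0],
    [-1,0,0,-0.01,0],
    [-1,0,0,0,0],
    [-1,0,0,0,0],
    [-1,0,0,0,0],
    [-1,0,0,0,0],
  ],
)

```text
t: 15.6
eef_pos: [0.5287, -0.1495, 0.1594]
ee_rot: [-3.141, 0.001, 0.04]
force: [0.7, 0.6, 0.9]
width: 0.0007
```

Call:
apply_moves(
  moves=[
    [-1,0,-0.012,0,0],
    [-1,0,-0.012,0,0],
    [-1,0,-0.013,0,0],
    [-1,0,-0.013,0,0],
    [-1,0,-0.012,0,0],
    [-1,0,0,0,0],
    [-1,0,0,0,0],
  ],
)

```text
t: 16.18
eef_pos: [0.5265, -0.0866, 0.1599]
ee_rot: [3.142, 0.0, 0.042]
force: [0.3, -0.4, 0.1]
width: 0.0005
```

```bash
python3 -c "
from h import *
st()
f=eyes.grab_frame('top'); a=f['color'][125:245,280:440,::-1]
cv2.imwrite('pics/t7.png',cv2.resize(a,None,fx=5,fy=5,interpolation=2))
L=loc(pts(f)[0]); m=(abs(L[:,1]+.062)<.012)&(abs(L[:,0])<.012); print(m.sum())
"
```

```text
t 16.18 XYZ mm [-23.4   0.9   9.4] rot [3.142 0.    0.042] F [ 0.3 -0.4  0.1] w 0.0005
0
```

View pics/t7.png

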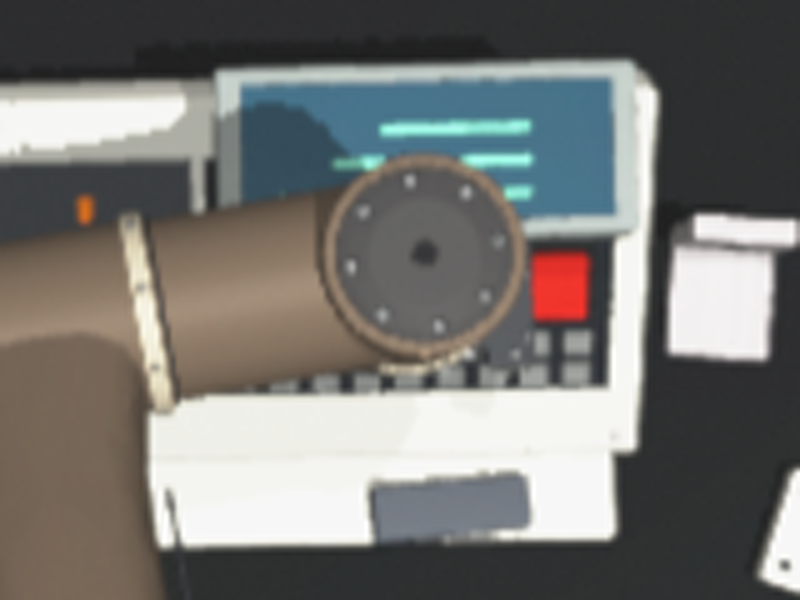

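Call:
apply_moves(
  moves=[
    [-1,0,0,0.005,0],
    [-1,0,0,0.005,0],
    [-1,0,0,0.004,0],
    [-1,0,0,0.002,0],
    [-1,0,0,0.002,0],
    [-1,0,0,0.002,0],
    [-1,0,0,0.002,0],
    [-1,0,0,0,0],
    [-1,0,0,0,0],
  ],
)

```text
t: 16.98
eef_pos: [0.527, -0.0877, 0.1384]
ee_rot: [3.141, -0.001, 0.04]
force: [1.1, -0.7, 5.4]
width: 0.0003
```

Call:
apply_moves(
  moves=[
    [-1,0,0,0.002,0],
    [-1,0,0,0.0015,0],
    [-1,0,0,0,0],
    [-1,0,0,0,0],
  ],
)

```text
t: 17.32
eef_pos: [0.5273, -0.0876, 0.1353]
ee_rot: [3.141, -0.002, 0.041]
force: [0.7, -0.8, 7.3]
width: 0.0001
```

Call:
apply_moves(
  moves=[
    [-1,0,0,0.0015,0],
    [-1,0,0,0,0],
    [-1,0,0,0,0],
  ],
)

```text
t: 17.57
eef_pos: [0.5276, -0.0876, 0.1348]
ee_rot: [3.141, -0.003, 0.041]
force: [-2.7, 0.1, 15.7]
width: 0.0008
```

Yellow bottomed out (15.7 N, same height as blue). Release and go to green.

Call:
apply_moves(
  moves=[
    [-1,0,0,-0.007,0],
    [-1,0,0,-0.01,0],
    [-1,0,0,-0.01,0],
    [-1,0,0,0,0],
    [-1,0,0,0,0],
    [-1,0,0,0,0],
    [-1,0,0,0,0],
  ],
)

```text
t: 18.15
eef_pos: [0.5262, -0.0876, 0.1595]
ee_rot: [-3.141, 0.001, 0.04]
force: [-0.2, -0.1, 0.5]
width: 0.0004
```

Call:
apply_moves(
  moves=[
    [-1,0,-0.012,0,0],
    [-1,0,-0.012,0,0],
    [-1,0,-0.013,0,0],
    [-1,0,-0.013,0,0],
    [-1,0,-0.012,0,0],
    [-1,0,0,0,0],
    [-1,0,0,0,0],
  ],
)

```text
t: 18.73
eef_pos: [0.524, -0.0246, 0.1599]
ee_rot: [3.142, 0.0, 0.042]
force: [0.8, -0.5, -0.4]
width: 0.0007
```

```bash
python3 -c "
from h import *
st()
"
```

```text
t 18.73 XYZ mm [-23.5  62.9   9.4] rot [3.142 0.    0.042] F [ 0.8 -0.5 -0.4] w 0.0007
```

Call:
apply_moves(
  moves=[
    [-1,0,0,0.005,0],
    [-1,0,0,0.005,0],
    [-1,0,0,0.004,0],
    [-1,0,0,0.002,0],
    [-1,0,0,0.002,0],
    [-1,0,0,0.002,0],
    [-1,0,0,0.002,0],
    [-1,0,0,0,0],
    [-1,0,0,0,0],
  ],
)

```text
t: 19.48
eef_pos: [0.5245, -0.0257, 0.1383]
ee_rot: [3.141, -0.001, 0.04]
force: [1.4, -1.5, 4.7]
width: 0.0002
```

Call:
apply_moves(
  moves=[
    [-1,0,0,0.002,0],
    [-1,0,0,0.0015,0],
    [-1,0,0,0,0],
    [-1,0,0,0,0],
  ],
)

```text
t: 19.82
eef_pos: [0.5249, -0.0256, 0.1354]
ee_rot: [3.142, -0.002, 0.041]
force: [-0.4, -0.2, 8.0]
width: 0.0005
```

Call:
apply_moves(
  moves=[
    [-1,0,0,0.0015,0],
    [-1,0,0,0,0],
    [-1,0,0,0,0],
  ],
)

```text
t: 20.07
eef_pos: [0.5252, -0.0256, 0.1349]
ee_rot: [3.141, -0.003, 0.041]
force: [-2.8, -0.5, 16.1]
width: 0.0004
```

Green is bottomed. Release, retreat well clear and look.

Call:
apply_moves(
  moves=[
    [-1,0,0,-0.007,0],
    [-1,0,0,-0.01,0],
    [-1,0,0,-0.01,0],
    [-1,-0.02,0,-0.02,0],
    [-1,-0.03,0,-0.02,0],
    [-1,-0.03,0,-0.02,0],
    [-1,-0.03,0,-0.02,0],
    [-1,0,0,0,0],
  ],
)

```text
t: 20.73
eef_pos: [0.4118, -0.0305, 0.2444]
ee_rot: [-3.139, -0.006, 0.04]
force: [0.7, -0.5, -0.2]
width: 0.0007
```

Call:
apply_moves(
  moves=[
    [-1,0,-0.03,0,0],
    [-1,0,-0.03,0,0],
    [-1,0,-0.03,0,0],
    [-1,0,-0.03,0,0],
    [-1,0,-0.03,0,0],
    [-1,0,-0.03,0,0],
    [-1,0,-0.03,0,0],
    [-1,0,-0.03,0,0],
    [-1,0,-0.03,0,0],
    [-1,0,-0.03,0,0],
    [-1,0,0,0,0],
  ],
)

```text
t: 21.65
eef_pos: [0.4023, 0.2739, 0.2399]
ee_rot: [-3.141, -0.0, 0.043]
force: [0.6, 0.4, 0.8]
width: 0.0008
```

Run:
```python
from h import *
st()
f=eyes.grab_frame('side'); save(f,'side8')
g=eyes.grab_frame('top'); save(g,'top8'); a=g['color'][125:245,260:420,::-1]
cv2.imwrite('pics/t8.png',cv2.resize(a,None,fx=5,fy=5,interpolation=2))
t=np.deg2rad(27)
for h in (f,g):
    L=loc(pts(h)[0]); U=L[:,0]*np.cos(t)+L[:,2]*np.sin(t); N=-L[:,0]*np.sin(t)+L[:,2]*np.cos(t)
    m=(L[:,1]>.12)&(L[:,1]<.25)&(abs(U)<.07)&(N>.018)&(N<.06); B=np.c_[U,L[:,1]][m]
    w,V=np.linalg.eigh(np.cov(B.T)); d=V[:,1]*np.sign(V[0,1]); print(m.sum(),'angle',-np.arctan2(d[1],d[0]))
    print('key N mm',[ (int(q.sum()),round(1e3*float(np.median(N[q])),1)) for y in (.062,0,-.062,-.124) for q in [(abs(L[:,1]-y)<.015)&(abs(U+.004)<.012)&(abs(N)<.03)]])
```

```text
t 21.65 XYZ mm [-133.2  366.    89.4] rot [-3.141 -0.     0.043] F [0.6 0.4 0.8] w 0.0008
108 angle 0.019859467709322638
key N mm [(58, 0.0), (53, -0.7), (49, -0.4), (51, -0.3)]
99 angle 0.028209171233933912
key N mm [(59, 0.1), (58, 0.3), (59, 0.6), (59, 0.6)]
```

View pics/t8.png

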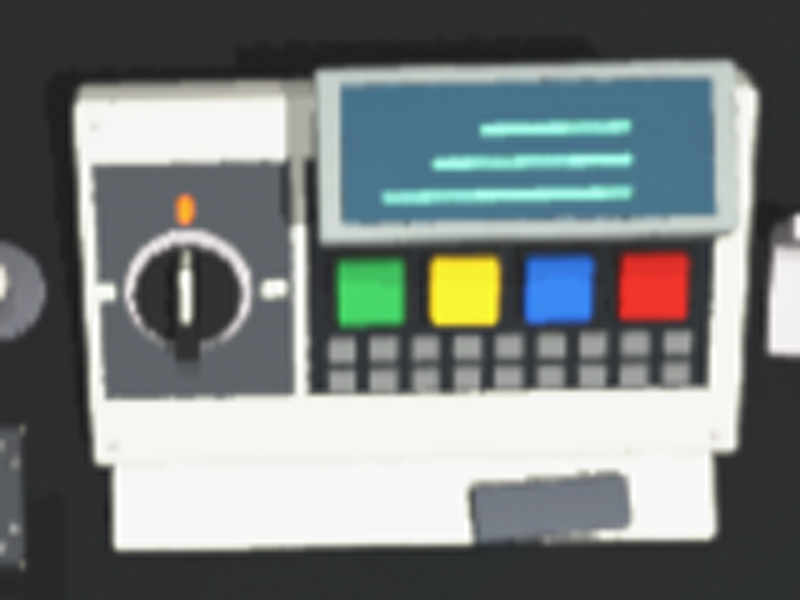

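View pics/side8.png

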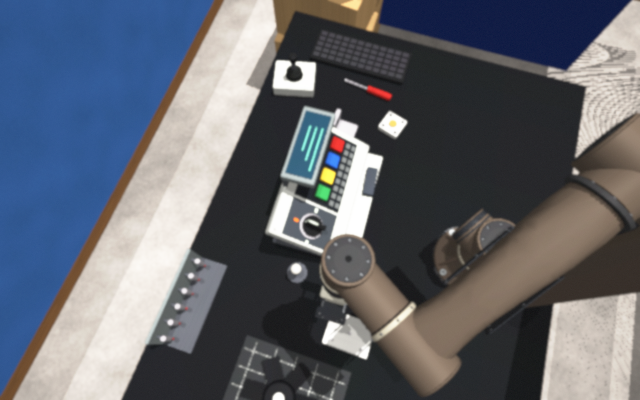

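```bash
python3 -c "
from h import *
job.job_done(); st()"
```

```text
the job is handed in; nothing more can be done
the job is handed in; nothing more can be done
```

The job is handed in at about 22 s. The dial is set to the orange mark, and blue, yellow and green were each pressed fully down, in that order. I got no verdict back, and the state readout after the hand-in was refused.

- **Dial:** I pushed the bar's tail clockwise with one finger, then squeezed the bar to straighten it. The fingers stopped at 15.8 mm, flat on the 16 mm bar. In the last pictures the pointer stands at the mark; the depth data read +0.02 and +0.03 rad, about the accuracy of my measurement.
- **Keys:** The moves cannot tilt the tool, so I did not come along the face's normal as advised. I pressed straight down on each key's lower part, with the gripper body planned about 5 mm clear of the display. I felt no contact with it. Each key reached a hard stop at 14–16 N after about 9 mm of vertical travel, which matches the 8 mm stroke. I lifted the fingers clear before moving to the next key.
- **Last checks:** All four keys stood up, within 1 mm of each other. Red was never pressed. The other things looked unmoved in the pictures, though I did not measure them again. The arm was clear of everything, and the wrist force read about zero.
- **Disagreements:** The network once labelled the green key as blue. I placed the keys by the colours in the picture and the 62 mm spacing. The two cameras differed by 2–4 mm along x, so I averaged them.

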